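# Refit the hatch cover on a lathe headstock

## Task

Refit the cover on the hatch of the lathe headstock: tilted, hook its long lip under the ledge, push it in against the spring strip, swing the other end down and let go so that the spring slides the tongue under the keeper and the cover lies flat, fully home. Work by feel and never force the cover against the headstock; leave the other things on the bench where they are.

Things in the scene. Friction and masses are not known exactly. Their poses are not given: they have to be found in the camera images.
- headstock: Fixed red cast box, open on top, 230 (x) x 150 (y) x 100 mm high; spindle stub on +y side, handwheel on -y side to 104 mm. Origin: underside centre; z up, x from ledge end (towards the robot) to keeper end. A dark steel hatch frame is clamped on top through slots: it stands up to 10 mm off along x, either way, unmeasured: find it by feel. All points on it are nominal in x, exact in y and z.
- seat (a point): Centre of the hatch (nominal), 112 mm over the bench; axes as the headstock's. Two shelves with tops at this height carry the cover's plate: x -64 to +86, |y| 34 to 60 mm from here. Between them all is open: the lip may dip 15 mm below. Guides at |y| 48 to 60 mm rise 8 mm over the shelves. Home, the cover's origin is here (within the frame's 10 mm) and its axes agree.
- ledge (a point): Middle of the ledge's lower edge (nominal), 79 mm to -x of the seat, 6.5 mm above the shelves; axes as the headstock's. The ledge is a 4 mm thick plate over the full width, running back to -x from here, its top 10.5 mm above the shelves. No shelf lies within 15 mm of it.
- strip_face (a point): Face of the spring strip under the ledge (nominal), at rest 88 mm to -x of the seat; |y| < 40 mm, from 15 mm below to 5 mm above the shelf height. It yields to -x: 4 N starts it, then 1.2 N per mm, hard stop at 9 mm (15 N). The flat cover clears the keeper once it is in over 5 mm: aim for 7 mm (12.5 N). Let go, it slides the cover home. Over 60 N on the headstock is forcing.
- keeper (a point): Middle of the keeper's lower edge (nominal), 67 mm to +x of the seat, 6 mm above the shelves; axes as the headstock's. A 4 mm thick plate over the full width, running to +x from here, its top 10 mm above the shelves. Under it the tongue stops at a wall 6 mm further to +x.
- cover: Loose cover, 0.2 to 0.4 kg, flat on the bench: red plate 130 (x) x 90 (y) x 8 mm. Origin: centre of the plate's underside; z up. Flush with the underside, 4 mm thick: at -x a steel lip 22 mm long, 60 wide; at +x a tongue 8 mm long, 40 wide. Black grip bar across the middle of the top: 12 mm thick (x), 70 long (y), z 8 to 36 mm.
- lip_tip (a point): Middle of the lower edge of the cover's long lip, at (-87, 0, 0) mm in the cover's frame; axes as the cover's.
- tongue_tip (a point): Middle of the lower edge of the cover's short tongue, at (73, 0, 0) mm in the cover's frame; axes as the cover's.
- wax_jar: Bystander: closed amber jar, 60 mm across, 75 mm high, beyond the work. Origin under its centre.
- mallet_head: Bystander: turned wooden piece standing upright, 60 mm across, 100 mm high, beyond the work. Origin under its centre.
- chuck_wrench: Bystander: steel wrench 170 mm long lying on the bench to the right. Origin under its middle.
There are look-alikes about, which are no part of the job. There is more than one size of the cover; the job needs the middle-sized.

How it is judged:
By the outcome, as a careful person would: the job done as asked, in the order asked, and still so for the second after the job is handed in, with the robot touching nothing.
It also fails if it takes over 64 s, if anything falls off the work surface, if the arm or the gripper's body presses on something with over 40 N, if the wrist force passes 120 N, or if a joint passes its speed limit or range.

## Robot

A 6-joint arm with a two-finger parallel gripper is mounted at the origin on the work surface. World frame = base frame: x ahead of the robot, y to its left, z up, the work surface at z = 0. Lengths are in m, angles in rad, forces in N, time in s.
With the tool pointing down it reaches from about 0.275 to 0.825 m from the base axis. Payload 4.9 kg.
Tool frame: the origin (TCP) lies on the centre line of the jaws, within the pads' length; the fingertips stand 8 mm ahead of it and the grasp point (between the pads) lies 11 mm behind it; z points along the fingers, x is the direction in which the jaws open and shut, and the axes are right-handed (so a half turn about z gives the same grasp; the last joint's range is limited). The gripper opens to 85 mm and grips with 20 to 120 N. Pads are 22 mm wide; open, the fingers measure 114 mm over their backs; the gripper's body (76 mm by 85 mm) begins 54 mm behind the grasp point. The pads swing forward as they close: fully open they stand 13 mm farther back than shut.
Start: joints at [1.014, 0.326, -0.193, 1.052, 0, 1.437], TCP at [0.226, 0.502, 0.239] pointing down, gripper open.
Joint ranges: [-2.65, 2.65], [-0.97, 1.79], [-1.3, 1.35], [-1.93, 2.1], [-1.47, 1.37], [-3.14, 3.14]. Speed limits (rad/s): [2.57, 2.57, 3.14, 3.14, 3.14, 3.14].

## Interface

Orientations are given as [roll, pitch, yaw] about the fixed x, y, z axes, in that order (R = Rz(yaw) Ry(pitch) Rx(roll)).
In Python, from rig import manip, imaging gives the robot as it stands. The module is installed in compiled form; this text tells all that it offers.
- The arm moves only by the tool carry_out, never from a script. Its argument "targets" is a list of rows, each an object of numbers: "wx", "wy", "wz": the turn, a rotation vector about the tool's x, y, z in degrees; "tx", "ty", "tz": the shift along the tool's x, y, z in mm; "jaw": the gripper command: -1 is fully open, 1 is shut, values between are in proportion. A call has 1 to 8 rows; each row shifts and turns the commanded pose from where the row before left it, along the tool's axes as they then stand; what a row does not reach is not made up. A row lasts 1/8 s, in which the tool goes at most 62.5 mm and 10.7 degrees, less where a joint would pass 70% of its speed; a pose out of reach is approached as far as the arm can. A call with a gripper value outside its range is refused whole. The fingers move at their own pace and stop on an object; "squeeze" is the grip in N (left out, the last holds). Time passes only in rows, so rows that do not move let the fingers close. It gives the time, the measured TCP pose, the force and the opening at its end, in the units of the state.
- manip.sense(): the state, without advancing time (a new reading comes with each control period).
- imaging.snapshot(name): name is "scene" or "top" or "wrist"; returns a dict with "color" (480x640x3 uint8, red, green, blue), "fx", "fy", "cx", "cy" (pixels), "extrinsics" (4x4, takes a point from world to camera coordinates). Camera axes: x right, y down, z forward; pixel columns grow to the right and rows downward; lengths in m; the calibration is good to about 2 mm. A picture is of the moment at which its call begins. There is no depth.
- manip.sign_off(): hands the job in, once; it reports no verdict.
Trained networks look in a picture, given as the dict that the camera call returned (one of the last four; its "shot" number tells which), for a name from the list of things; names that differ only in an ending like _2 or _b are one class to them, and where a whole thing is asked for, a point or a joint stands for the part that bears it (a point fixed in the world has none). Each returns a list of dicts, best first, with "conf" (0 to 1); they miss things now and then, are a little off and sometimes report something else, mostly with a low value. They report only what shows in the picture. A call takes as long as a camera call. They do not tell look-alikes from the thing itself.
- imaging.trace(label, picture): "region" (480x640 bool, what is visible of it) and "bbox" ([centre column, centre row, width, height] in pixels, round what is visible of it).
The state is a dict: "t": time; "q": joint angles; "qd": joint speeds; "joint_efforts": joint torques, N m; "tcp_pos": TCP position; "eef_rot": TCP orientation; "contact_force": force on the tool from outside, world axes, zero at the start; "ft_torque": the same for the moment, N m; "grip_width": finger opening in m.
Only numpy, scipy, OpenCV 4.12 (cv2) and the standard library are available. Lean on these libraries where they do the work, as an engineer would, in place of code of your own. Each camera call takes 0.05 s, during which the arm holds its last target.

## Working session

There is one attempt and no reset: what is moved stays moved. The work goes in short steps, Python scripts to look and compute and a tool call to move; the robot and the scene stay as the last step left them, time stands still between calls to the robot, and variables do not carry over. Pictures are saved under pics/ and viewed, and the job is handed in when it is done.

Besides the shell and the picture viewer there is one more tool, called after "Request:" as name(argument=value, ...) on one line, values as JSON. carry_out: Moves the arm, as the interface text tells. Its arguments: {"type":"object","properties":{"targets":{"type":"array"},"squeeze":{"type":"number"}},"required":["targets"]}

```bash
mkdir -p pics; ls; python3 - <<'E'
from rig import manip, imaging
import cv2
print(manip.sense())
for n in ["scene","top","wrist"]:
    p=imaging.snapshot(n)
    print(n,p['fx'],p['fy'],p['cx'],p['cy'],p['extrinsics'].round(4).tolist(),p['shot'])
    cv2.imwrite(f'pics/{n}0.png',p['color'][:,:,::-1])
print(manip.sense()['t'])
E
```

```text
pics
{'t': 0.0, 'q': array([ 1.01382416e+00,  3.26927637e-01, -1.93573745e-01,  1.05200690e+00,
        3.76942455e-05,  1.43657805e+00]), 'qd': array([ 1.36992009e-03, -2.88030794e-04, -1.16484140e-03, -1.04896840e-03,
       -5.64149397e-04,  3.54764097e-05]), 'joint_efforts': array([-2.24781863e-03, -4.43401551e+01,  2.62437397e+01,  1.56218262e-02,
       -3.65026672e-04, -9.84562661e-06]), 'tcp_pos': array([0.22533874, 0.50110265, 0.23851452]), 'eef_rot': array([-3.14132621e+00,  1.69151465e-03,  1.14804263e+00]), 'contact_force': array([ 0.75685424, -0.0751398 ,  0.13391129]), 'ft_torque': array([-0.00744192,  0.01110207,  0.03300004]), 'grip_width': 0.08532599189100265}
scene 521.3511729941971 521.3511729941971 316.8104736233684 243.90517861257646 [[-0.1973, 0.9801, 0.0203, 0.2226], [0.5676, 0.1311, -0.8128, -0.2389], [-0.7993, -0.1488, -0.5822, 1.679], [0.0, 0.0, 0.0, 1.0]] 1
top 522.622764039102 522.622764039102 319.8226098319647 235.69299000229472 [[0.0051, -0.9998, -0.0203, -0.099], [-0.9952, -0.0031, -0.0974, 0.5626], [0.0973, 0.0207, -0.995, 1.2276], [0.0, 0.0, 0.0, 1.0]] 2
wrist 366.4230089545978 366.4230089545978 318.39428568303293 238.6814615171282 [[0.4104, 0.9119, -0.0012, -0.5496], [0.8789, -0.3951, 0.2674, -0.0337], [0.2434, -0.1108, -0.9636, 0.3788], [0.0, 0.0, 0.0, 1.0]] 3
0.15
```

View pics/scene0.png

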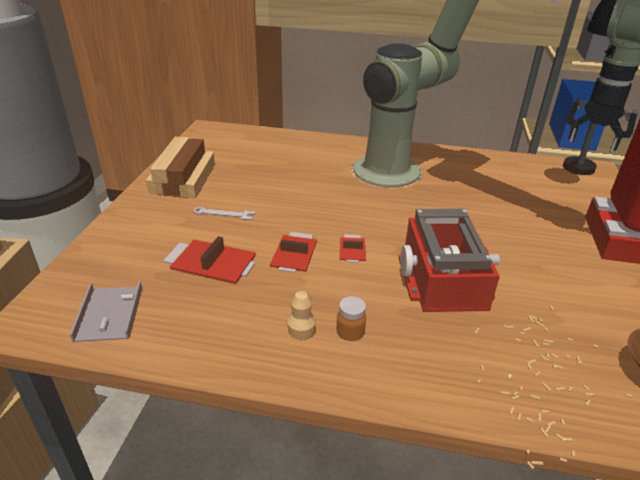

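View pics/top0.png

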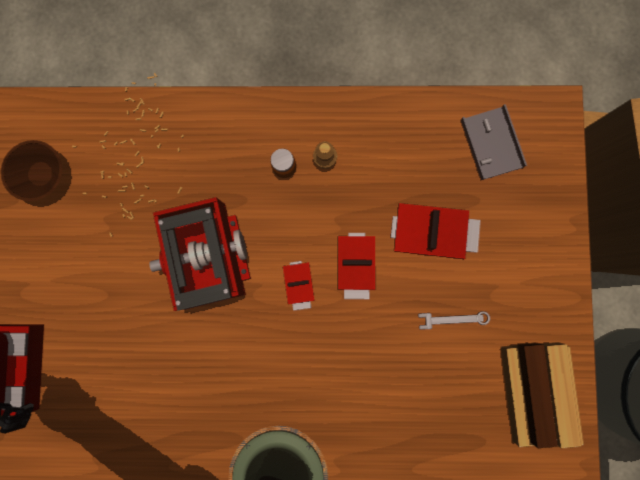

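View pics/wrist0.png

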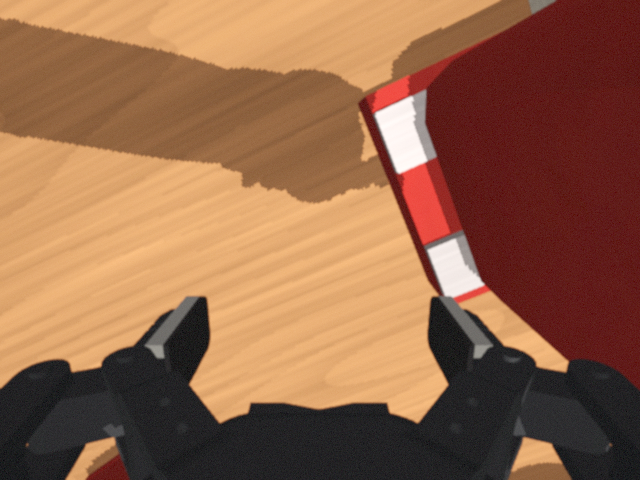

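The top view shows three red covers: small at (298,285), middle-sized at (356,263) and large at (431,231). The headstock is at (200,255). Next I measure the sizes and poses.

```bash
cat > h.py <<'E'
import numpy as np, cv2
from rig import manip, imaging
def K(p): return np.array([[p['fx'],0,p['cx']],[0,p['fy'],p['cy']],[0,0,1]])
def proj(p,X):
    X=np.atleast_2d(X); E=np.array(p['extrinsics']); c=X@E[:3,:3].T+E[:3,3]
    return np.c_[p['fx']*c[:,0]/c[:,2]+p['cx'],p['fy']*c[:,1]/c[:,2]+p['cy']]
def ray(p,uv,z):
    E=np.array(p['extrinsics']);R=E[:3,:3];o=-R.T@E[:3,3]
    d=R.T@np.array([(uv[0]-p['cx'])/p['fx'],(uv[1]-p['cy'])/p['fy'],1]); return o+d*(z-o[2])/d[2]
E
python3 - <<'E'
from h import *
for n in ["top","scene"]:
    p=imaging.snapshot(n)
    for lab in ["cover","headstock","wax_jar","mallet_head","chuck_wrench"]:
        r=imaging.trace(lab,p)
        for k in r:
            m=k['region'].astype(np.uint8)
            c,_=cv2.findContours(m,cv2.RETR_EXTERNAL,cv2.CHAIN_APPROX_NONE)
            c=max(c,key=cv2.contourArea)
            b=cv2.minAreaRect(c)
            z=0.004 if lab=="cover" else 0
            pts=np.array([ray(p,q,z)[:2] for q in cv2.boxPoints(b)])
            s=[np.linalg.norm(pts[0]-pts[1]),np.linalg.norm(pts[1]-pts[2])]
            print(n,lab,round(k['conf'],2),np.round(k['bbox']),pts.mean(0).round(3),np.round(s,3), round(np.degrees(np.arctan2(*(pts[1]-pts[0])[::-1])),1))
    cv2.imwrite(f'pics/{n}_crop.png',cv2.resize(p['color'][180:330,130:390] if n=="top" else p['color'][190:320,260:520],None,fx=3,fy=3,interpolation=cv2.INTER_CUBIC)[:,:,::-1])
E
```

```text
top cover 0.82 [435. 231.  90.  55.] [ 0.579 -0.375] [0.12  0.213] -6.6
top cover 0.72 [299. 285.  34.  53.] [ 0.445 -0.044] [0.065 0.115] -82.2
top headstock 0.56 [200. 255. 104. 116.] [0.522 0.207] [0.241 0.252] -76.0
top wax_jar 0.9 [281. 162.  23.  28.] [ 0.747 -0.004] [0.06  0.071] -90.0
top mallet_head 0.97 [326. 156.  23.  28.] [ 0.766 -0.106] [0.056 0.063] -62.9
top mallet_head 0.32 [200. 255. 102. 113.] [0.522 0.206] [0.244 0.254] -76.1
top chuck_wrench 0.66 [454. 320.  71.  17.] [ 0.365 -0.419] [0.167 0.036] -87.8
scene cover 0.86 [352. 248.  28.  27.] [ 0.453 -0.045] [0.069 0.121] 103.1
scene cover 0.66 [293. 251.  42.  40.] [ 0.497 -0.187] [0.182 0.105] -176.9
scene cover 0.57 [210. 260.  92.  46.] [ 0.561 -0.385] [0.182 0.251] -163.4
scene headstock 0.88 [448. 260. 102. 108.] [0.414 0.198] [0.29  0.452] 103.3
scene wax_jar 0.74 [350. 319.  30.  46.] [ 0.7   -0.014] [0.137 0.066] -171.9
scene mallet_head 0.73 [301. 316.  22.  48.] [ 0.713 -0.121] [0.064 0.147] 102.7
scene chuck_wrench 0.53 [224. 213.  63.  17.] [ 0.361 -0.419] [0.048 0.174] -160.9
```

View pics/top_crop.png

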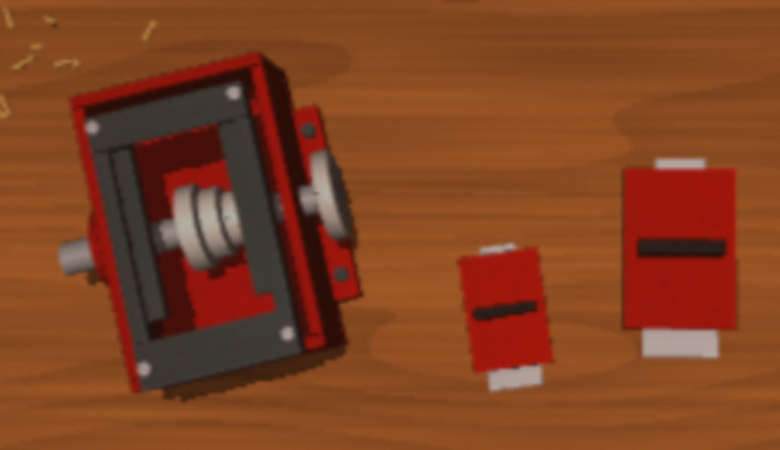

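View pics/scene_crop.png

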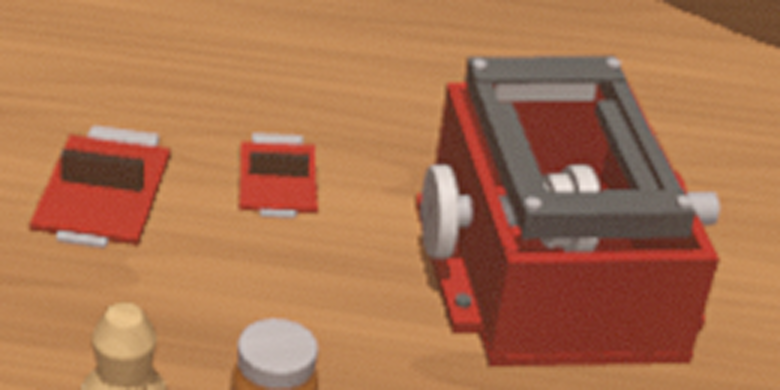

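```bash
python3 - <<'E'
from h import *
from scipy.optimize import least_squares
top=imaging.snapshot("top"); 
f=lambda u,v:(np.array([u,v])/3-0.33+[130,180])
# headstock top outer corners z=.1
L=[((.115,.075,.1),f(72,100)),((.115,-.075,.1),f(260,54)),((-.115,.075,.1),f(136,392)),((-.115,-.075,.1),f(333,350))]
def T(q,X): c,s=np.cos(q[2]),np.sin(q[2]); X=np.array(X); return np.array([q[0]+c*X[0]-s*X[1],q[1]+s*X[0]+c*X[1],X[2]])
r=lambda q:np.concatenate([proj(top,T(q,X))[0]-u for X,u in L])
s=least_squares(r,[.5,.2,.2]); print("head",s.x,np.degrees(s.x[2]),s.fun.round(1))
L=[((.065,.045,.008),f(622,168)),((.065,-.045,.008),f(735,168)),((-.065,.045,.008),f(622,328)),((-.065,-.045,.008),f(736,328)),
((0,.035,.036),f(638,247)),((0,-.035,.036),f(726,247)),((-.087,.03,.004),f(642,357)),((-.087,-.03,.004),f(718,357)),((.073,.02,.004),f(655,158)),((.073,-.02,.004),f(705,158))]
s=least_squares(r,[.5,-.1,.0]); print("cover",s.x,np.degrees(s.x[2]),s.fun.round(1))
print(manip.sense()['t'])
E
```

```text
head [0.51368004 0.18095824 0.24836183] 14.230084548956373 [-0.2 -0.   0.9 -0.5 -0.1  1.4 -0.7 -0.8]
cover [ 0.50033109 -0.18463589  0.00091469] 0.052408100126241114 [ 0.6 -0.1  0.  -0.   0.6  0.2  0.   0.4 -0.4 -0.3 -0.1 -0.2  0.1 -0.2
 -0.3 -0.1 -0.2  0.1 -0.4  0.2]
0.8
```

```bash
cat >> h.py <<'E'
from scipy.spatial.transform import Rotation as Ro
def Rt(s): return Ro.from_euler('xyz',s['eef_rot']).as_matrix()
def S():
    s=manip.sense(); print('t',round(s['t'],3),'p',(s['tcp_pos']*1e3).round(1),'rpy',np.degrees(s['eef_rot']).round(2),'F',s['contact_force'].round(1),'M',s['ft_torque'].round(2),'w',round(s['grip_width']*1e3,1)); return s
def go(goal,yaw,tilt=0,s=None):
    "goal TCP in m; tool down with yaw, tilt deg about tool y. prints the shift (tool axes now, mm) and turn"
    s=s or manip.sense(); R=Rt(s)
    G=Ro.from_euler('z',yaw,degrees=True)*Ro.from_euler('x',180,degrees=True)*Ro.from_euler('y',tilt,degrees=True)
    d=R.T@(np.array(goal)-s['tcp_pos'])*1e3
    w=np.degrees((Ro.from_matrix(R).inv()*G).as_rotvec())
    d2=G.as_matrix().T@(np.array(goal)-s['tcp_pos'])*1e3
    print('shift in present axes',d.round(1),' in goal axes',d2.round(1),' turn',w.round(2)); return G.as_matrix()
E
python3 - <<'E'
from h import *
s=S(); p=imaging.snapshot("wrist"); E=np.array(p['extrinsics']); c=-E[:3,:3].T@E[:3,3]
R=Rt(s); print('cam in tool',(R.T@(c-s['tcp_pos'])*1e3).round(1)); print((E[:3,:3]@R).round(3))
yaw=14.2
G=go([.514,.181,.30],14.2)
# where the camera axis meets z=.12
ct=R.T@(c-s['tcp_pos']); fw=R.T@E[2,:3]
cw=np.array([.514,.181,.30])+G@ct; f=G@fw; print(cw, cw+f*(.12-cw[2])/f[2])
E
```

```text
t 0.8 p [225.7 501.6 239.3] rpy [-180.     -0.     65.77] F [-0.1 -0.   0.1] M [0.   0.01 0.02] w 85.4
cam in tool [   0.3  -68.8 -134.7]
[[ 1.     0.    -0.   ]
 [-0.     0.964 -0.268]
 [ 0.     0.268  0.964]]
shift in present axes [-174.1  394.5  -60.7]  in goal axes [200.9 381.5 -60.7]  turn [-0.   -0.   51.58]
[0.49746895 0.24774344 0.43470452] [0.51900258 0.16302631 0.12      ]
```

Request:
carry_out(targets=[{"tx":-20,"ty":46,"tz":-20},{"tx":-22,"ty":50,"tz":-20},{"tx":-22,"ty":50,"tz":-20},{"tx":-22,"ty":50},{"tx":-22,"ty":50},{"tx":-22,"ty":50},{"tx":-22,"ty":50},{"tx":-22,"ty":48}])

```text
$.targets[0]: bad value
```

Request:
carry_out(targets=[{"wz":10.3},{"wz":10.3},{"wz":10.3},{"wz":10.3},{"wz":10.4},{}])

```text
$.targets[0]: bad value
```

```bash
python3 - <<'E'
from h import *
s=S(); p=imaging.snapshot("wrist"); cv2.imwrite('pics/w1.png',p['color'][:,:,::-1]); np.save('w1.npy',dict(p),allow_pickle=True)
E
```

```text
t 0.85 p [225.7 501.6 239.3] rpy [-1.800e+02 -1.000e-02  6.578e+01] F [1.1 0.  0.6] M [ 0.04 -0.03  0.04] w 85.1
```

View pics/w1.png

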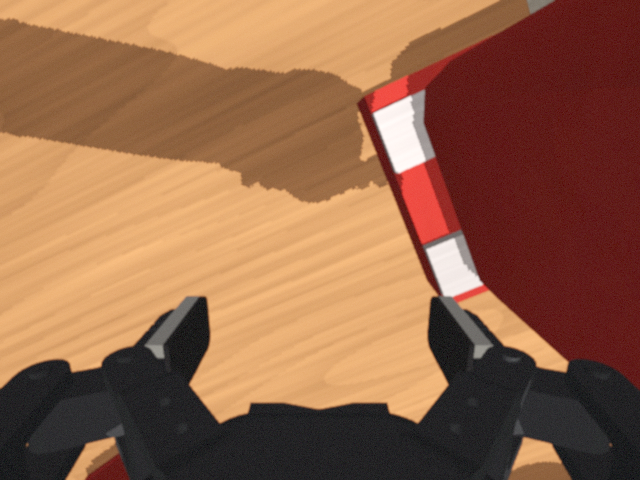

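The arm did not move; both calls were refused. I'll try full rows.

Request:
carry_out(targets=[{"wx":0,"wy":0,"wz":0,"tx":-20,"ty":46,"tz":-20,"jaw":-1},{"wx":0,"wy":0,"wz":0,"tx":-22,"ty":50,"tz":-20,"jaw":-1},{"wx":0,"wy":0,"wz":0,"tx":-22,"ty":50,"tz":-20,"jaw":-1},{"wx":0,"wy":0,"wz":0,"tx":-22,"ty":50,"tz":0,"jaw":-1},{"wx":0,"wy":0,"wz":0,"tx":-22,"ty":50,"tz":0,"jaw":-1},{"wx":0,"wy":0,"wz":0,"tx":-22,"ty":50,"tz":0,"jaw":-1},{"wx":0,"wy":0,"wz":0,"tx":-22,"ty":50,"tz":0,"jaw":-1},{"wx":0,"wy":0,"wz":0,"tx":-22,"ty":48,"tz":0,"jaw":-1}])

```text
t: 1.9
tcp_pos: [0.5147, 0.1797, 0.2994]
eef_rot: [3.141, -0.0, 1.148]
contact_force: [-0.5, 0.7, 0.4]
grip_width: 0.0852
```

Request:
carry_out(targets=[{"wx":0,"wy":0,"wz":10.3,"tx":0,"ty":0,"tz":0,"jaw":-1},{"wx":0,"wy":0,"wz":10.3,"tx":0,"ty":0,"tz":0,"jaw":-1},{"wx":0,"wy":0,"wz":10.3,"tx":0,"ty":0,"tz":0,"jaw":-1},{"wx":0,"wy":0,"wz":10.3,"tx":0,"ty":0,"tz":0,"jaw":-1},{"wx":0,"wy":0,"wz":10.4,"tx":0,"ty":0,"tz":0,"jaw":-1},{"wx":0,"wy":0,"wz":0,"tx":0,"ty":0,"tz":0,"jaw":-1}])

```text
t: 2.65
tcp_pos: [0.5136, 0.1812, 0.2993]
eef_rot: [-3.142, -0.0, 0.249]
contact_force: [1.0, -0.1, -1.2]
grip_width: 0.0854
```

```bash
python3 - <<'E'
from h import *
s=S(); p=imaging.snapshot("wrist"); cv2.imwrite('pics/w1b.png',p['color'][:,:,::-1]); np.save('w1.npy',dict(p),allow_pickle=True)
E
```

```text
t 2.65 p [513.6 181.2 299.3] rpy [-180.     -0.     14.29] F [ 1.  -0.1 -1.2] M [-0.03  0.01 -0.02] w 85.4
```

View pics/w1b.png

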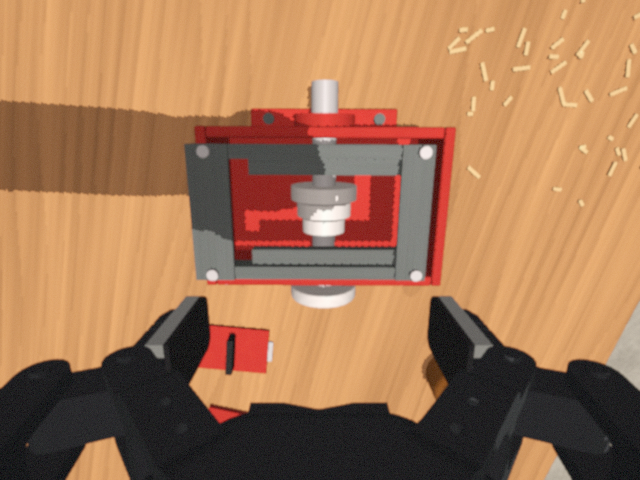

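```bash
python3 - <<'E'
from h import *
p=np.load('w1.npy',allow_pickle=True).item()
c=p['color'][110:300,180:465]
c=cv2.resize(c,None,fx=2.8,fy=2.8,interpolation=cv2.INTER_CUBIC)
c=cv2.convertScaleAbs(c,alpha=1.3,beta=20)
cv2.imwrite('pics/w1c.png',c[:,:,::-1])
E
```

```text
(no output)
```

View pics/w1c.png

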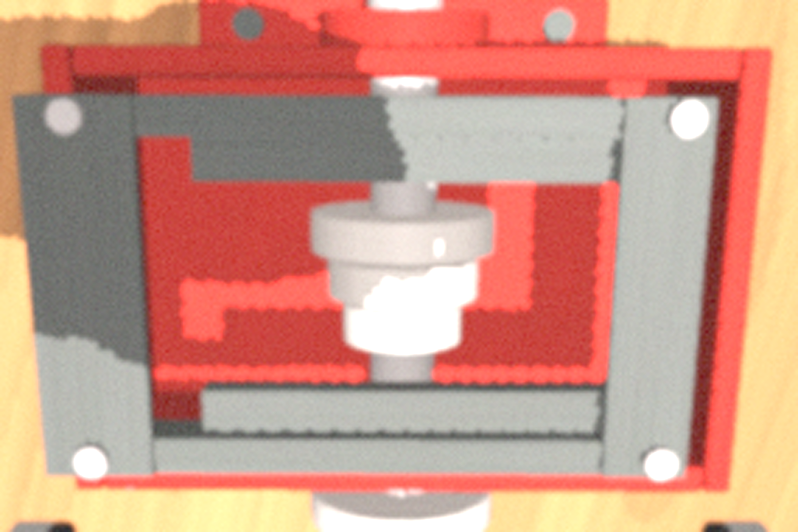

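```bash
python3 - <<'E'
from h import *
from scipy.optimize import least_squares
p=np.load('w1.npy',allow_pickle=True).item()
f=lambda u,v:(np.array([u,v])+.5)/2.8-.5+[180,110]
H=[((.115,.075,.1),f(770,48)),((-.115,.075,.1),f(43,47)),((-.115,-.075,.1),f(79,490)),((.115,-.075,.1),f(727,490))]
F=[((-.079,.06,.1225),f(135,96)),((-.079,-.06,.1225),f(155,473)),((.067,.06,.122),f(628,97)),((.067,-.06,.122),f(604,473))]
def T(q,X,dx=0): c,s=np.cos(q[2]),np.sin(q[2]); X=np.array(X)+[dx,0,0]; return np.array([q[0]+c*X[0]-s*X[1],q[1]+s*X[0]+c*X[1],X[2]])
rh=lambda q:np.concatenate([proj(p,T(q,X))[0]-u for X,u in H])
rf=lambda q:np.concatenate([proj(p,T(q,X,q[3]))[0]-u for X,u in F])
s=least_squares(rh,[.5,.2,.2]);print(s.x,np.degrees(s.x[2]),s.fun.round(1))
s2=least_squares(lambda q:np.r_[rh(q),rf(q)],[.5,.2,.2,0]);print(s2.x,np.degrees(s2.x[2]),s2.fun.round(1))
q=s2.x; print('seat est',T(q,(0,0,.112),q[3]))
s3=least_squares(lambda a:rf([a[0],a[1],a[2],0]),[.5,.2,.2]);print('frame alone',s3.x,np.degrees(s3.x[2]),s3.fun.round(1))
E
```

```text
[0.51759004 0.18524762 0.24780464] 14.198160117414755 [ 2.  -0.6 -2.3 -0.7 -1.4  1.   1.7  1.4]
[ 0.5175103   0.18556526  0.24688551 -0.0017808 ] 14.145497561291366 [ 2.1 -0.9 -2.2 -1.2 -1.5  0.6  1.6  1.2 -0.9 -0.4  0.4  1.1  0.3 -0.3
  0.3  1.3]
seat est [0.51578349 0.18513006 0.112     ]
frame alone [0.51571242 0.18540567 0.24544381] 14.062894502596235 [-0.8 -0.9  0.3  0.7  0.4 -0.5  0.2  1.1]
```

The wrist image shows the box rim corners at about (195,126)–(455,127) px. The frame is off to −x: its left end overhangs the rim. Next I look at the middle-sized cover from a similar viewpoint.

```bash
python3 - <<'E'
from h import *
s=S(); go([.5003,-.1846,.19],0)
E
```

```text
t 2.7 p [513.6 181.3 299.3] rpy [180.     0.    14.36] F [ 0.2 -0.5  0.3] M [0.02 0.02 0.  ] w 85.2
shift in present axes [-103.6  351.1  109.3]  in goal axes [-13.3 365.9 109.3]  turn [ 0.    0.   14.36]
```

Request:
carry_out(targets=[{"wx":0,"wy":0,"wz":7.2,"tx":0,"ty":0,"tz":0,"jaw":-1},{"wx":0,"wy":0,"wz":7.1,"tx":0,"ty":0,"tz":0,"jaw":-1},{"wx":0,"wy":0,"wz":0,"tx":-3,"ty":60,"tz":0,"jaw":-1},{"wx":0,"wy":0,"wz":0,"tx":-3,"ty":60,"tz":0,"jaw":-1},{"wx":0,"wy":0,"wz":0,"tx":-3,"ty":60,"tz":0,"jaw":-1},{"wx":0,"wy":0,"wz":0,"tx":-2,"ty":60,"tz":0,"jaw":-1},{"wx":0,"wy":0,"wz":0,"tx":-1,"ty":50,"tz":36,"jaw":-1},{"wx":0,"wy":0,"wz":0,"tx":-1,"ty":40,"tz":36,"jaw":-1}])

```text
t: 3.7
tcp_pos: [0.5001, -0.1511, 0.227]
eef_rot: [3.141, -0.002, -0.001]
contact_force: [-0.2, -0.4, 0.5]
grip_width: 0.0858
```

Request:
carry_out(targets=[{"wx":0,"wy":0,"wz":0,"tx":0,"ty":36,"tz":37,"jaw":-1},{"wx":0,"wy":0,"wz":0,"tx":0,"ty":0,"tz":0,"jaw":-1},{"wx":0,"wy":0,"wz":0,"tx":0,"ty":0,"tz":0,"jaw":-1}])

```text
t: 4.08
tcp_pos: [0.4999, -0.1845, 0.1907]
eef_rot: [-3.141, -0.0, -0.001]
contact_force: [-0.2, 0.4, 0.3]
grip_width: 0.0856
```

```bash
python3 - <<'E'
from h import *
s=S(); p=imaging.snapshot("wrist"); cv2.imwrite('pics/w2.png',p['color'][:,:,::-1]); p=dict(p); p['tcp']=s['tcp_pos'];p['R']=Rt(s); np.save('w2.npy',p,allow_pickle=True)
c=cv2.resize(p['color'][140:330,190:450],None,fx=3,fy=3,interpolation=cv2.INTER_CUBIC)
cv2.imwrite('pics/w2c.png',c[:,:,::-1])
E
```

```text
t 4.075 p [ 499.9 -184.5  190.7] rpy [-1.7998e+02 -1.0000e-02 -5.0000e-02] F [-0.2  0.4  0.3] M [ 0.02  0.03 -0.05] w 85.6
```

View pics/w2.png

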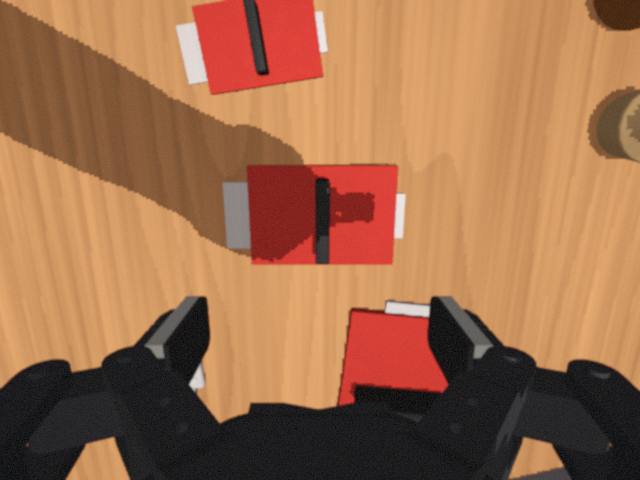

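View pics/w2c.png

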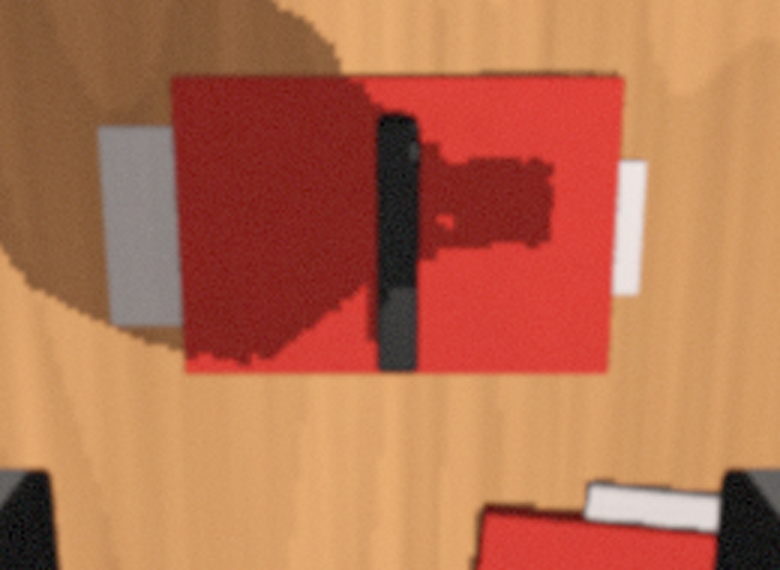

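```bash
python3 - <<'E'
from h import *
from scipy.optimize import least_squares
p=np.load('w2.npy',allow_pickle=True).item()
f=lambda u,v:(np.array([u,v])+.5)/3-.5+[190,140]
H=[((.065,.045,.008),f(623,76)),((-.065,.045,.008),f(172,76)),((-.065,-.045,.008),f(186,374)),((.065,-.045,.008),f(607,373)),
((-.087,.03,.004),f(98,127)),((-.087,-.03,.004),f(110,326)),((.073,.02,.004),f(648,161)),((.073,-.02,.004),f(638,296))]
def T(q,X,dx=0): c,s=np.cos(q[2]),np.sin(q[2]); X=np.array(X)+[dx,0,0]; return np.array([q[0]+c*X[0]-s*X[1],q[1]+s*X[0]+c*X[1],X[2]])
rh=lambda q:np.concatenate([proj(p,T(q,X))[0]-u for X,u in H])
s=least_squares(rh,[.5,-.2,0]);print(s.x,np.degrees(s.x[2]),s.fun.round(1))
q=s.x
print('tool->cover', p['R'].T@(np.array([q[0],q[1],.02])-p['tcp']))
E
```

```text
[ 0.502431   -0.18385918 -0.0016861 ] -0.09660645396591144 [ 1.2  0.  -1.1 -0.1 -0.7  0.4  0.7  0.9  0.1  0.   0.6 -0.5 -0.7  0.3
 -0.2 -0.9]
tool->cover [ 0.00246336 -0.00053213  0.17073608]
```

Request:
carry_out(targets=[{"wx":0,"wy":0,"wz":0,"tx":1.5,"ty":0,"tz":50,"jaw":-1},{"wx":0,"wy":0,"wz":0,"tx":0,"ty":0,"tz":50,"jaw":-1},{"wx":0,"wy":0,"wz":0,"tx":0,"ty":0,"tz":40,"jaw":-0.5},{"wx":0,"wy":0,"wz":0,"tx":0,"ty":0,"tz":20,"jaw":-0.3},{"wx":0,"wy":0,"wz":0,"tx":0,"ty":0,"tz":9,"jaw":0},{"wx":0,"wy":0,"wz":0,"tx":0,"ty":0,"tz":0,"jaw":0}])

```text
t: 4.88
tcp_pos: [0.502, -0.1843, 0.022]
eef_rot: [3.141, -0.001, -0.001]
contact_force: [-0.3, -0.0, 0.6]
grip_width: 0.0428
```

```bash
python3 - <<'E'
from h import *
s=S(); p=imaging.snapshot("wrist"); cv2.imwrite('pics/w3.png',p['color'][:,:,::-1])
E
```

```text
t 4.875 p [ 502.  -184.3   22. ] rpy [ 1.7998e+02 -5.0000e-02 -4.0000e-02] F [-0.3 -0.   0.6] M [-0.01 -0.01 -0.02] w 42.8
```

View pics/w3.png

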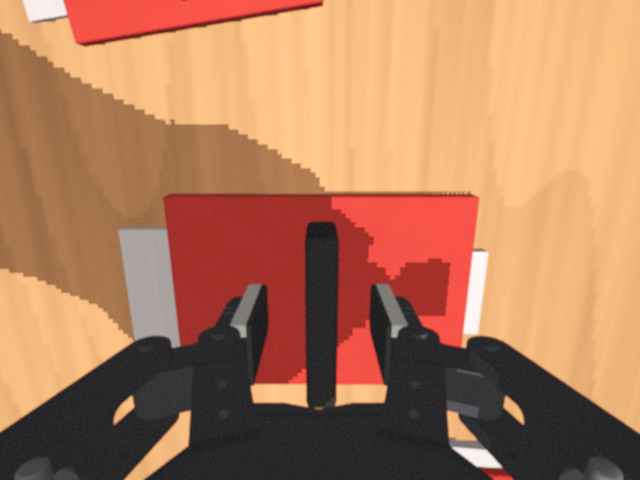

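The bar at columns 306–338 sits between the pads (268 and 370), roughly centred. I'll close on it.

Request:
carry_out(targets=[{"wx":0,"wy":0,"wz":0,"tx":0,"ty":0,"tz":2,"jaw":0.3},{"wx":0,"wy":0,"wz":0,"tx":0,"ty":0,"tz":0,"jaw":0.6},{"wx":0,"wy":0,"wz":0,"tx":0,"ty":0,"tz":0,"jaw":1},{"wx":0,"wy":0,"wz":0,"tx":0,"ty":0,"tz":0,"jaw":1},{"wx":0,"wy":0,"wz":0,"tx":0,"ty":0,"tz":0,"jaw":1}], squeeze=80)

```text
t: 5.55
tcp_pos: [0.502, -0.185, 0.0202]
eef_rot: [3.141, -0.002, -0.002]
contact_force: [0.1, 1.0, 6.0]
grip_width: 0.0109
```

Request:
carry_out(targets=[{"wx":0,"wy":0,"wz":0,"tx":0,"ty":0,"tz":-20,"jaw":1},{"wx":0,"wy":0,"wz":0,"tx":0,"ty":0,"tz":-60,"jaw":1},{"wx":0,"wy":0,"wz":0,"tx":0,"ty":0,"tz":-60,"jaw":1},{"wx":0,"wy":0,"wz":0,"tx":0,"ty":0,"tz":-60,"jaw":1},{"wx":0,"wy":0,"wz":0,"tx":0,"ty":0,"tz":0,"jaw":1},{"wx":0,"wy":0,"wz":0,"tx":0,"ty":0,"tz":0,"jaw":1}])

```text
t: 6.3
tcp_pos: [0.5005, -0.1844, 0.2183]
eef_rot: [-3.141, 0.001, -0.002]
contact_force: [-0.9, 0.4, -3.3]
grip_width: 0.0101
```

```bash
python3 - <<'E'
from h import *
s=S(); p=imaging.snapshot("wrist"); cv2.imwrite('pics/w4.png',p['color'][:,:,::-1]);p=dict(p); p['tcp']=s['tcp_pos'];p['R']=Rt(s); np.save('w4.npy',p,allow_pickle=True)
E
```

```text
t 6.3 p [ 500.5 -184.4  218.3] rpy [-1.7996e+02  8.0000e-02 -1.3000e-01] F [-0.9  0.4 -3.3] M [-0.01  0.02 -0.01] w 10.1
```

View pics/w4.png

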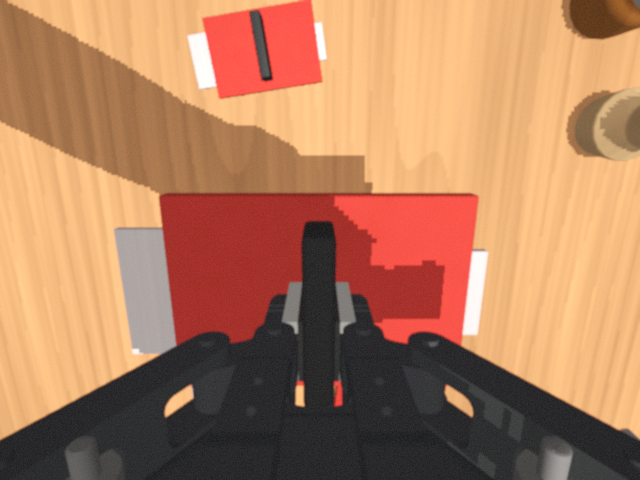

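```bash
python3 - <<'E'
from h import *
p=np.load('w4.npy',allow_pickle=True).item()
cv2.imwrite('pics/w4c.png',cv2.resize(p['color'][170:370,100:500],None,fx=2,fy=2,interpolation=cv2.INTER_CUBIC)[:,:,::-1])
from scipy.optimize import least_squares
H=[((.065,.045,.008),(477,195)),((-.065,.045,.008),(162,195)),
((-.087,.03,.004),(117,229)),((.073,.02,.004),(487,251)),((.073,-.02,.004),(477.5,335))]
def W(q,X):
    X=np.array(X); c,s=np.cos(q[2]),np.sin(q[2]); 
    t=np.array([q[0]+c*X[0]-s*X[1], -(q[1]+s*X[0]+c*X[1]), .0202-X[2]]) # tool frame
    return p['tcp']+p['R']@t
for z in (0,):
  rh=lambda q:np.concatenate([proj(p,W(q,X))[0]-u for X,u in H])
  s=least_squares(rh,[0,0,0]);print(s.x,np.degrees(s.x[2]),s.fun.round(1))
E
```

```text
[-0.00024957  0.00077052 -0.00040487] -0.023197320368446368 [ 4.   0.6 -3.6  0.4 -2.4  0.2  1.7  0.8  0.4 -0.4]
```

View pics/w4c.png

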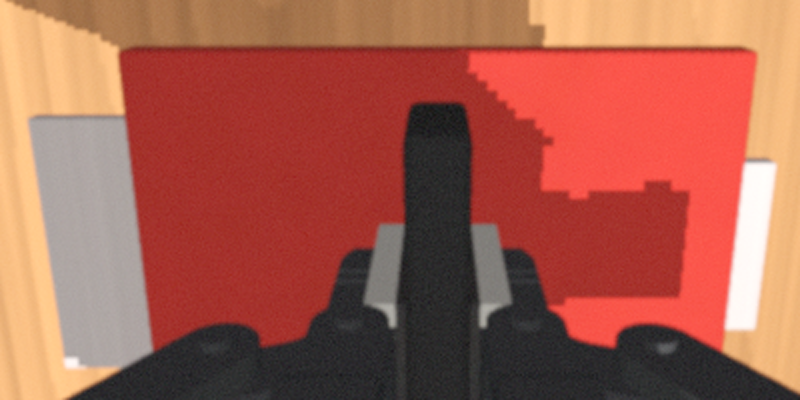

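```bash
cat > ba.py <<'E'
from h import *
from scipy.optimize import least_squares
L=lambda n:np.load(n,allow_pickle=True).item()
w1,w2,w4=L('w1.npy'),L('w2.npy'),L('w4.npy')
f1=lambda u,v:(np.array([u,v])+.5)/2.8-.5+[180,110]
f2=lambda u,v:(np.array([u,v])+.5)/3-.5+[190,140]
H=[((.115,.075,.1),f1(770,48)),((-.115,.075,.1),f1(43,47)),((-.115,-.075,.1),f1(79,490)),((.115,-.075,.1),f1(727,490))]
F=[((-.079,.06,.1225),f1(135,96)),((-.079,-.06,.1225),f1(155,473)),((.067,.06,.122),f1(628,97)),((.067,-.06,.122),f1(604,473))]
C2=[((.065,.045,.008),f2(623,76)),((-.065,.045,.008),f2(172,76)),((-.065,-.045,.008),f2(186,374)),((.065,-.045,.008),f2(607,373)),
((-.087,.03,.004),f2(98,127)),((-.087,-.03,.004),f2(110,326)),((.073,.02,.004),f2(648,161)),((.073,-.02,.004),f2(638,296))]
C4=[((.065,.045,.008),(477,195)),((-.065,.045,.008),(162,195)),((-.087,.03,.004),(117,229)),((.073,.02,.004),(487,251)),((.073,-.02,.004),(477.5,335))]
def pj(p,X,c):
    E=np.array(p['extrinsics']); x=E[:3,:3]@X+E[:3,3]
    x=Ro.from_rotvec(c[:3]).as_matrix()@x+c[3:6]
    return np.array([p['fx']*x[0]/x[2]+p['cx'],p['fy']*x[1]/x[2]+p['cy']])
def T(q,X,dx=0): c,s=np.cos(q[2]),np.sin(q[2]); X=np.array(X)+[dx,0,0]; return np.array([q[0]+c*X[0]-s*X[1],q[1]+s*X[0]+c*X[1],X[2]])
def W(p,q,X,h=.0202):
    X=np.array(X); c,s=np.cos(q[2]),np.sin(q[2])
    return p['tcp']+p['R']@np.array([q[0]+c*X[0]-s*X[1], -(q[1]+s*X[0]+c*X[1]), h-X[2]])
def res(v):
    c=v[:6]; h=v[6:9]; dx=v[9]; b=v[10:13]; g=v[13:16]
    r=[pj(w1,T(h,X),c)-u for X,u in H]+[pj(w1,T(h,X,dx),c)-u for X,u in F]+[pj(w2,T(b,X),c)-u for X,u in C2]+[pj(w4,W(w4,g,X),c)-u for X,u in C4]
    reg=np.r_[c[:3]/.01,c[3:6]/.002, g[0]/.0005, (b[1]+.1848-g[1])/.001]
    return np.r_[np.concatenate(r),reg]
if __name__=='__main__':
    s=least_squares(res,np.r_[np.zeros(6),.516,.185,.247,0,.502,-.184,0,0,0,0]); v=s.x
    print('cam rot deg',np.degrees(v[:3]).round(2),'t mm',(v[3:6]*1e3).round(2)); print('head',v[6:9].round(4),np.degrees(v[8]).round(2),'dx',v[9].round(4)); print('bench cover',v[10:13].round(4)); print('grip',v[13:16].round(4)); print(s.fun[:-8].round(1)); print(s.fun[-8:].round(2)); print('seat',T(v[6:9],(0,0,.112),v[9]))
    np.save('ba.npy',v)
E
python3 ba.py
```

```text
cam rot deg [-0.22  0.09  0.05] t mm [-0.4  -0.61  2.24]
head [0.5171 0.1865 0.2476] 14.19 dx -0.0018
bench cover [ 0.5023 -0.183  -0.001 ]
grip [-0.      0.001   0.0004]
[ 1.1 -0.5 -1.3 -0.8 -0.9  0.1  1.1  0.8 -0.2 -0.2  0.9  0.5 -0.4 -0.1
 -0.2  0.8  0.6  0.4 -0.6  0.3 -0.3  0.2  0.3  0.6  0.8  0.3  1.2 -0.7
 -1.3  0.4 -0.7 -1.   1.8  0.6 -1.   0.5  0.7 -0.2 -0.4  0.2 -1.2 -1.8]
[-0.39  0.15  0.09 -0.2  -0.31  1.12 -0.05  0.78]
seat [0.51537423 0.18609601 0.112     ]
```

```bash
cat >> h.py <<'E'
SEAT=np.array([.51537,.18610,.112]); YAW=14.15; 
def hs(x,y,z): # mm in seat frame -> world
    a=np.radians(YAW); return SEAT+np.array([x*np.cos(a)-y*np.sin(a),x*np.sin(a)+y*np.cos(a),z])*1e-3
DY=1.0; HT=20.2
def rep(s=None):
    "cover pose in seat frame from tcp"
    s=s or S(); R=Rt(s); a=np.radians(YAW); A=Ro.from_euler('z',YAW,degrees=True).as_matrix()
    C=A.T@R@np.diag([1,-1,-1]); o=A.T@(s['tcp_pos']+R@np.array([0,-DY,HT])*1e-3-SEAT)*1e3
    tip=o+C@[-87,0,0]; ton=o+C@[73,0,0]
    tilt=np.degrees(np.arctan2(C[2,0],C[0,0])); 
    print('cover o',o.round(1),'tilt',tilt.round(2),'yaw',np.degrees(np.arctan2(C[1,0],C[0,0])).round(2),'tip',tip.round(1),'tongue',ton.round(1),'F_hs',(A.T@s['contact_force']).round(1)); return o,C
E
python3 - <<'E'
from h import *
s=S(); go(hs(6.8,-1,110),YAW,15); rep(s)
E
```

```text
t 6.35 p [ 500.  -184.1  217.4] rpy [-1.7991e+02  1.7000e-01 -1.3000e-01] F [-0.2  1.  -2.2] M [-0.02 -0.02 -0.03] w 10.3
shift in present axes [  21.4 -371.    -4.1]  in goal axes [ 109.6 -354.2   24.6]  turn [  1.76  15.08 -14.21]
cover o [-105.2 -354.2   85.2] tilt -0.18 yaw -14.28 tip [-189.5 -332.8   85.5] tongue [ -34.5 -372.2   85. ] F_hs [ 0.1  1.  -2.2]
```

Request:
carry_out(targets=[{"wx":0,"wy":0,"wz":0,"tx":3,"ty":-45,"tz":-4,"jaw":1},{"wx":0,"wy":0,"wz":0,"tx":3,"ty":-55,"tz":0,"jaw":1},{"wx":0,"wy":0,"wz":0,"tx":3,"ty":-55,"tz":0,"jaw":1},{"wx":0,"wy":0,"wz":0,"tx":3,"ty":-55,"tz":0,"jaw":1},{"wx":0,"wy":0,"wz":0,"tx":3,"ty":-55,"tz":0,"jaw":1},{"wx":0,"wy":0,"wz":0,"tx":3,"ty":-55,"tz":0,"jaw":1},{"wx":0,"wy":0,"wz":0,"tx":3,"ty":-51,"tz":0,"jaw":1}])

```text
t: 7.22
tcp_pos: [0.5215, 0.1878, 0.2206]
eef_rot: [3.14, 0.005, -0.002]
contact_force: [1.5, -1.1, -2.2]
grip_width: 0.0105
```

Request:
carry_out(targets=[{"wx":0,"wy":0,"wz":-7,"tx":0,"ty":0,"tz":0,"jaw":1},{"wx":0,"wy":0,"wz":-7.2,"tx":0,"ty":0,"tz":0,"jaw":1},{"wx":0,"wy":0,"wz":0,"tx":0,"ty":0,"tz":0,"jaw":1},{"wx":0,"wy":7.5,"wz":0,"tx":0,"ty":0,"tz":0,"jaw":1},{"wx":0,"wy":7.5,"wz":0,"tx":0,"ty":0,"tz":0,"jaw":1},{"wx":0,"wy":0,"wz":0,"tx":0,"ty":0,"tz":0,"jaw":1}])

```text
t: 7.98
tcp_pos: [0.5184, 0.1851, 0.2205]
eef_rot: [-3.141, -0.255, 0.244]
contact_force: [1.1, 0.3, -3.1]
grip_width: 0.0102
```

```bash
python3 - <<'E'
from h import *
s=S(); rep(s); go(hs(6.8,-1,70),YAW,15); p=imaging.snapshot("wrist"); cv2.imwrite('pics/w5.png',p['color'][:,:,::-1]);p=dict(p); p['tcp']=s['tcp_pos'];p['R']=Rt(s); np.save('w5.npy',p,allow_pickle=True)
E
```

```text
t 7.975 p [518.4 185.1 220.5] rpy [-179.96  -14.59   13.95] F [ 1.1  0.3 -3.1] M [-0.11  0.39 -0.01] w 10.2
cover o [ 7.7 -0.7 89. ] tilt 14.59 yaw -0.2 tip [-76.4  -0.4  67. ] tongue [ 78.4  -1.  107.3] F_hs [ 1.1 -0.  -3.1]
shift in present axes [-5.7 -0.7 38.3]  in goal axes [-6.  -0.7 38.3]  turn [ 0.01  0.41 -0.19]
```

View pics/w5.png

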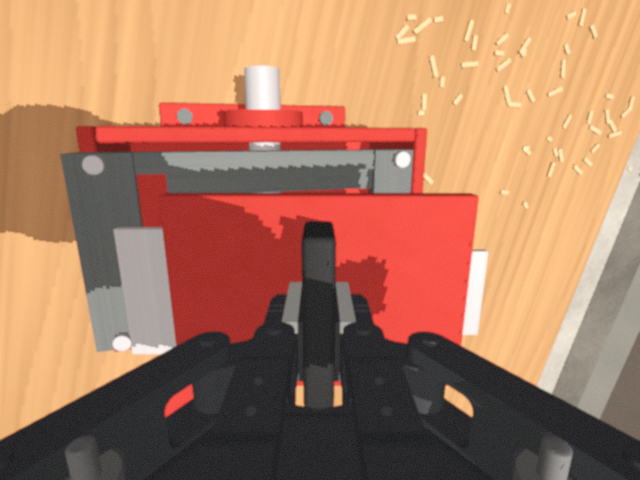

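Request:
carry_out(targets=[{"wx":0,"wy":0.4,"wz":-0.2,"tx":0,"ty":-0.7,"tz":0,"jaw":1},{"wx":0,"wy":0,"wz":0,"tx":-2,"ty":0,"tz":22,"jaw":1},{"wx":0,"wy":0,"wz":0,"tx":-5,"ty":0,"tz":22,"jaw":1},{"wx":0,"wy":0,"wz":0,"tx":0,"ty":0,"tz":0,"jaw":1},{"wx":0,"wy":0,"wz":0,"tx":0,"ty":0,"tz":0,"jaw":1}])

```text
t: 8.65
tcp_pos: [0.5291, 0.1883, 0.1798]
eef_rot: [3.141, -0.27, 0.249]
contact_force: [0.5, 0.1, -2.3]
grip_width: 0.0106
```

```bash
python3 - <<'E'
from h import *
s=S(); rep(s); p=imaging.snapshot("wrist"); cv2.imwrite('pics/w6.png',p['color'][:,:,::-1]);p=dict(p); p['tcp']=s['tcp_pos'];p['R']=Rt(s); np.save('w6.npy',p,allow_pickle=True)
E
```

```text
t 8.65 p [529.1 188.3 179.8] rpy [179.95 -15.44  14.27] F [ 0.5  0.1 -2.3] M [-0.06  0.33  0.02] w 10.6
cover o [19.2 -0.2 48.4] tilt 15.44 yaw 0.12 tip [-64.7  -0.4  25.2] tongue [89.6 -0.1 67.8] F_hs [ 0.5 -0.  -2.3]
```

View pics/w6.png

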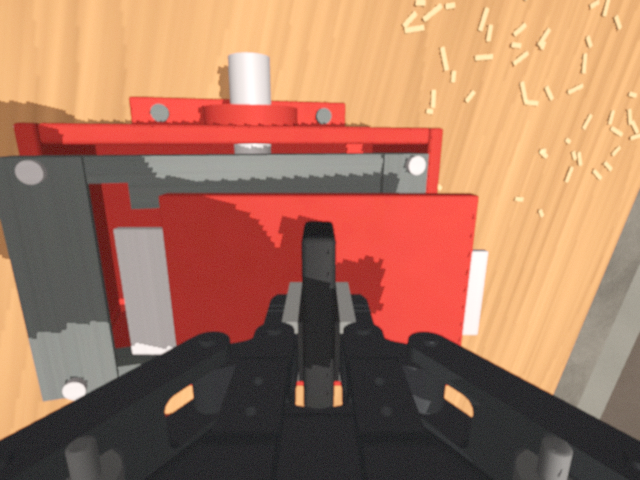

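Request:
carry_out(targets=[{"wx":0,"wy":0,"wz":0,"tx":0,"ty":0,"tz":0,"jaw":1}])

```text
t: 8.82
tcp_pos: [0.5286, 0.1883, 0.1801]
eef_rot: [3.141, -0.271, 0.249]
contact_force: [0.5, 0.5, -2.5]
grip_width: 0.0106
```

Request:
carry_out(targets=[{"wx":0,"wy":0,"wz":0,"tx":0,"ty":0,"tz":0,"jaw":1}])

```text
t: 8.95
tcp_pos: [0.5281, 0.1882, 0.1797]
eef_rot: [3.141, -0.27, 0.249]
contact_force: [0.3, 0.7, -1.9]
grip_width: 0.0103
```

Request:
carry_out(targets=[{"wx":0,"wy":0,"wz":0,"tx":0,"ty":0,"tz":0,"jaw":1}])

```text
t: 9.07
tcp_pos: [0.5278, 0.1881, 0.1793]
eef_rot: [3.141, -0.269, 0.249]
contact_force: [0.2, 0.2, -2.8]
grip_width: 0.0105
```

```bash
python3 - <<'E'
from h import *
s=S(); rep(s)
E
```

```text
t 9.075 p [527.8 188.1 179.3] rpy [179.94 -15.43  14.28] F [ 0.2  0.2 -2.8] M [-0.09  0.37 -0.05] w 10.5
cover o [17.9 -0.1 47.9] tilt 15.43 yaw 0.13 tip [-65.9  -0.3  24.7] tongue [88.3  0.1 67.3] F_hs [ 0.3  0.1 -2.8]
```

Request:
carry_out(targets=[{"wx":0,"wy":0,"wz":0,"tx":0,"ty":0,"tz":0,"jaw":1},{"wx":0,"wy":0,"wz":0,"tx":0,"ty":0,"tz":0,"jaw":1},{"wx":0,"wy":0,"wz":0,"tx":0,"ty":0,"tz":0,"jaw":1},{"wx":0,"wy":0,"wz":0,"tx":0,"ty":0,"tz":0,"jaw":1},{"wx":0,"wy":0,"wz":0,"tx":0,"ty":0,"tz":0,"jaw":1},{"wx":0,"wy":0,"wz":0,"tx":0,"ty":0,"tz":0,"jaw":1}])

```text
t: 9.82
tcp_pos: [0.5277, 0.1881, 0.179]
eef_rot: [3.141, -0.269, 0.249]
contact_force: [0.4, 0.3, -2.1]
grip_width: 0.0103
```

```bash
python3 - <<'E'
from h import *
s=S(); rep(s)
E
```

```text
t 9.825 p [527.7 188.1 179. ] rpy [179.95 -15.4   14.28] F [ 0.4  0.3 -2.1] M [-0.04  0.42 -0.  ] w 10.3
cover o [17.8 -0.1 47.5] tilt 15.4 yaw 0.13 tip [-66.1  -0.3  24.4] tongue [88.2  0.1 66.9] F_hs [ 0.4  0.2 -2.1]
```

```bash
python3 - <<'E'
from ba import *
p=L('w6.npy'); c=np.load('ba.npy')[:6]
for X in [(-79,60,10.5),(-79,-60,10.5),(67,60,10)]:
    print(X,pj(p,hs(*X),c).round(1))
im=p['color'].copy(); 
cv2.imwrite('pics/w6c.png',cv2.resize(im[120:420,0:200],None,fx=2,fy=2,interpolation=cv2.INTER_CUBIC)[:,:,::-1])
cv2.imwrite('pics/w6d.png',cv2.resize(im[120:220,300:480],None,fx=4,fy=4,interpolation=cv2.INTER_CUBIC)[:,:,::-1])
E
```

```text
(-79, 60, 10.5) [ 85.3 155.2]
(-79, -60, 10.5) [122.5 385.7]
(67, 60, 10) [384.6 152.7]
```

View pics/w6c.png

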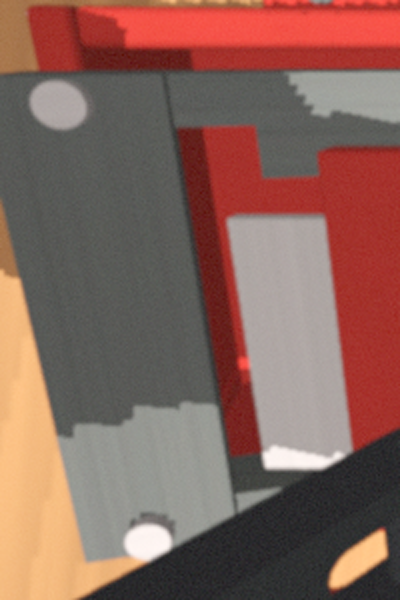

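View pics/w6d.png

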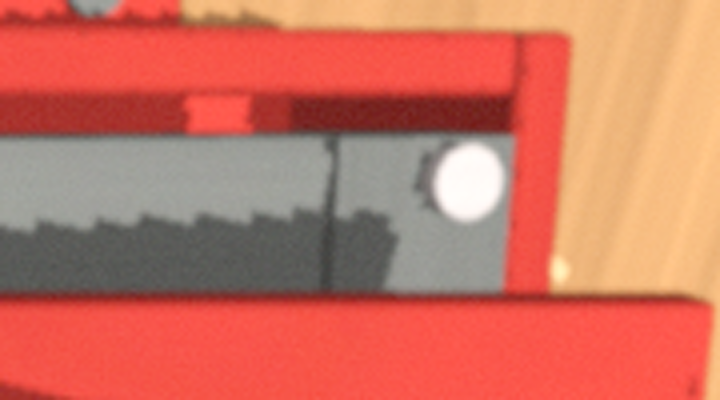

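Request:
carry_out(targets=[{"wx":0,"wy":0,"wz":0,"tx":-5,"ty":0.3,"tz":8,"jaw":1},{"wx":0,"wy":0,"wz":0,"tx":-5,"ty":0,"tz":8,"jaw":1},{"wx":0,"wy":0,"wz":0,"tx":-2,"ty":0,"tz":5.5,"jaw":1},{"wx":0,"wy":0,"wz":0,"tx":0,"ty":0,"tz":0,"jaw":1},{"wx":0,"wy":0,"wz":0,"tx":0,"ty":0,"tz":0,"jaw":1},{"wx":0,"wy":0,"wz":0,"tx":0,"ty":0,"tz":0,"jaw":1},{"wx":0,"wy":0,"wz":0,"tx":0,"ty":0,"tz":0,"jaw":1}])

```text
t: 10.7
tcp_pos: [0.5223, 0.1864, 0.1554]
eef_rot: [3.141, -0.269, 0.249]
contact_force: [0.2, -0.4, -2.4]
grip_width: 0.0107
```

```bash
python3 - <<'E'
from h import *
s=S(); rep(s)
E
```

```text
t 10.7 p [522.3 186.4 155.4] rpy [179.95 -15.43  14.28] F [ 0.2 -0.4 -2.4] M [-0.1   0.42  0.04] w 10.7
cover o [12.2 -0.4 23.9] tilt 15.43 yaw 0.13 tip [-71.7  -0.6   0.7] tongue [82.6 -0.3 43.3] F_hs [ 0.1 -0.5 -2.4]
```

Request:
carry_out(targets=[{"wx":0,"wy":0,"wz":0,"tx":-1.4,"ty":0,"tz":4.9,"jaw":1},{"wx":0,"wy":0,"wz":0,"tx":0,"ty":0,"tz":0,"jaw":1},{"wx":0,"wy":0,"wz":0,"tx":0,"ty":0,"tz":0,"jaw":1},{"wx":0,"wy":0,"wz":0,"tx":0,"ty":0,"tz":0,"jaw":1},{"wx":0,"wy":0,"wz":0,"tx":0,"ty":0,"tz":0,"jaw":1}])

```text
t: 11.32
tcp_pos: [0.5221, 0.1863, 0.1501]
eef_rot: [3.141, -0.269, 0.249]
contact_force: [0.3, 0.7, -2.4]
grip_width: 0.0108
```

```bash
python3 - <<'E'
from h import *
s=S(); rep(s)
E
```

```text
t 11.325 p [522.1 186.3 150.1] rpy [179.94 -15.41  14.28] F [ 0.3  0.7 -2.4] M [-0.12  0.37 -0.04] w 10.8
cover o [12.  -0.5 18.6] tilt 15.41 yaw 0.13 tip [-71.9  -0.6  -4.5] tongue [82.4 -0.3 38. ] F_hs [ 0.4  0.6 -2.4]
```

Free of contact. I'll advance under the ledge.

Request:
carry_out(targets=[{"wx":0,"wy":0,"wz":0,"tx":-4,"ty":0,"tz":-1,"jaw":1},{"wx":0,"wy":0,"wz":0,"tx":-4,"ty":0,"tz":-1.1,"jaw":1},{"wx":0,"wy":0,"wz":0,"tx":-4,"ty":0,"tz":-1.1,"jaw":1},{"wx":0,"wy":0,"wz":0,"tx":0,"ty":0,"tz":0,"jaw":1},{"wx":0,"wy":0,"wz":0,"tx":0,"ty":0,"tz":0,"jaw":1},{"wx":0,"wy":0,"wz":0,"tx":0,"ty":0,"tz":0,"jaw":1}])

```text
t: 12.08
tcp_pos: [0.5102, 0.1833, 0.15]
eef_rot: [3.141, -0.269, 0.249]
contact_force: [-0.1, 0.4, -2.8]
grip_width: 0.0107
```

```bash
python3 - <<'E'
from h import *
s=S(); rep(s)
E
```

```text
t 12.075 p [510.2 183.3 150. ] rpy [179.94 -15.42  14.28] F [-0.1  0.4 -2.8] M [-0.09  0.45 -0.02] w 10.7
cover o [-0.3 -0.5 18.5] tilt 15.42 yaw 0.13 tip [-84.2  -0.7  -4.6] tongue [70.1 -0.3 37.9] F_hs [-0.   0.5 -2.8]
```

Request:
carry_out(targets=[{"wx":0,"wy":0,"wz":0,"tx":-2.9,"ty":0,"tz":-0.8,"jaw":1},{"wx":0,"wy":0,"wz":0,"tx":0,"ty":0,"tz":0,"jaw":1},{"wx":0,"wy":0,"wz":0,"tx":0,"ty":0,"tz":0,"jaw":1}])

```text
t: 12.45
tcp_pos: [0.5073, 0.1825, 0.1501]
eef_rot: [3.141, -0.269, 0.249]
contact_force: [1.1, 0.3, -2.3]
grip_width: 0.0103
```

Request:
carry_out(targets=[{"wx":0,"wy":0,"wz":0,"tx":-1.9,"ty":0,"tz":-0.5,"jaw":1},{"wx":0,"wy":0,"wz":0,"tx":0,"ty":0,"tz":0,"jaw":1},{"wx":0,"wy":0,"wz":0,"tx":0,"ty":0,"tz":0,"jaw":1}])

```text
t: 12.82
tcp_pos: [0.5062, 0.1822, 0.1505]
eef_rot: [3.141, -0.271, 0.249]
contact_force: [5.0, 1.1, -2.6]
grip_width: 0.0108
```

Request:
carry_out(targets=[{"wx":0,"wy":0,"wz":0,"tx":-1.9,"ty":0,"tz":-0.5,"jaw":1},{"wx":0,"wy":0,"wz":0,"tx":0,"ty":0,"tz":0,"jaw":1},{"wx":0,"wy":0,"wz":0,"tx":0,"ty":0,"tz":0,"jaw":1}])

```text
t: 13.2
tcp_pos: [0.5049, 0.1819, 0.1507]
eef_rot: [3.141, -0.272, 0.249]
contact_force: [6.8, 1.6, -3.3]
grip_width: 0.0105
```

```bash
python3 - <<'E'
from h import *
s=S(); rep(s)
E
```

```text
t 13.2 p [504.9 181.9 150.7] rpy [179.94 -15.58  14.28] F [ 6.8  1.6 -3.3] M [ 0.27 -1.11 -0.07] w 10.5
cover o [-5.8 -0.6 19.3] tilt 15.58 yaw 0.13 tip [-89.6  -0.7  -4.1] tongue [64.5 -0.4 38.9] F_hs [ 6.9 -0.1 -3.3]
```

Request:
carry_out(targets=[{"wx":0,"wy":0,"wz":0,"tx":-3.1,"ty":0,"tz":-0.1,"jaw":1},{"wx":0,"wy":0,"wz":0,"tx":0,"ty":0,"tz":0,"jaw":1},{"wx":0,"wy":0,"wz":0,"tx":0,"ty":0,"tz":0,"jaw":1}])

```text
t: 13.58
tcp_pos: [0.5032, 0.1814, 0.1509]
eef_rot: [3.141, -0.275, 0.249]
contact_force: [7.4, 1.7, -2.0]
grip_width: 0.0103
```

```bash
python3 - <<'E'
from h import *
s=S(); rep(s)
E
```

```text
t 13.575 p [503.2 181.4 150.9] rpy [179.95 -15.74  14.28] F [ 7.4  1.7 -2. ] M [ 0.38 -1.54 -0.05] w 10.3
cover o [-7.4 -0.6 19.4] tilt 15.74 yaw 0.13 tip [-91.2  -0.8  -4.2] tongue [62.8 -0.4 39.2] F_hs [ 7.6 -0.2 -2. ]
```

Request:
carry_out(targets=[{"wx":0,"wy":0,"wz":0,"tx":0,"ty":0,"tz":0,"jaw":1},{"wx":0,"wy":0,"wz":0,"tx":0,"ty":0,"tz":0,"jaw":1}])

```text
t: 13.82
tcp_pos: [0.5033, 0.1814, 0.1509]
eef_rot: [3.141, -0.275, 0.249]
contact_force: [8.3, 2.3, -2.1]
grip_width: 0.0101
```

Request:
carry_out(targets=[{"wx":0,"wy":0,"wz":0,"tx":-2,"ty":0,"tz":0,"jaw":1},{"wx":0,"wy":0,"wz":0,"tx":0,"ty":0,"tz":0,"jaw":1},{"wx":0,"wy":0,"wz":0,"tx":0,"ty":0,"tz":0,"jaw":1},{"wx":0,"wy":0,"wz":0,"tx":0,"ty":0,"tz":0,"jaw":1}])

```text
t: 14.32
tcp_pos: [0.5023, 0.1811, 0.1509]
eef_rot: [3.141, -0.277, 0.249]
contact_force: [10.2, 2.8, -0.6]
grip_width: 0.0104
```

```bash
python3 - <<'E'
from h import *
s=S(); rep(s)
E
```

```text
t 14.325 p [502.3 181.1 150.9] rpy [179.95 -15.85  14.27] F [10.2  2.8 -0.6] M [ 0.5  -1.75 -0.09] w 10.4
cover o [-8.4 -0.6 19.5] tilt 15.85 yaw 0.12 tip [-92.1  -0.8  -4.3] tongue [61.9 -0.5 39.4] F_hs [10.5  0.2 -0.6]
```

Request:
carry_out(targets=[{"wx":0,"wy":0,"wz":0,"tx":-3,"ty":0,"tz":-0.4,"jaw":1},{"wx":0,"wy":0,"wz":0,"tx":0,"ty":0,"tz":0,"jaw":1},{"wx":0,"wy":0,"wz":0,"tx":0,"ty":0,"tz":0,"jaw":1},{"wx":0,"wy":0,"wz":0,"tx":0,"ty":0,"tz":0,"jaw":1}])

```text
t: 14.82
tcp_pos: [0.5006, 0.1807, 0.1512]
eef_rot: [3.141, -0.279, 0.249]
contact_force: [10.6, 3.9, -1.1]
grip_width: 0.0109
```

```bash
python3 - <<'E'
from h import *
s=S(); rep(s)
E
```

```text
t 14.825 p [500.6 180.7 151.2] rpy [179.95 -15.99  14.28] F [10.6  3.9 -1.1] M [ 0.61 -2.14 -0.07] w 10.9
cover o [-10.1  -0.6  19.8] tilt 15.99 yaw 0.13 tip [-93.7  -0.8  -4.2] tongue [60.1 -0.5 39.9] F_hs [11.2  1.2 -1.1]
```

Request:
carry_out(targets=[{"wx":0,"wy":-2,"wz":0,"tx":0.4,"ty":0,"tz":2.7,"jaw":1},{"wx":0,"wy":-2,"wz":0,"tx":0.4,"ty":0,"tz":2.7,"jaw":1},{"wx":0,"wy":0,"wz":0,"tx":0,"ty":0,"tz":0,"jaw":1},{"wx":0,"wy":0,"wz":0,"tx":0,"ty":0,"tz":0,"jaw":1},{"wx":0,"wy":0,"wz":0,"tx":0,"ty":0,"tz":0,"jaw":1}])

```text
t: 15.45
tcp_pos: [0.5027, 0.1812, 0.1458]
eef_rot: [3.141, -0.209, 0.249]
contact_force: [10.5, 3.0, -2.7]
grip_width: 0.0098
```

```bash
python3 - <<'E'
from h import *
s=S(); rep(s)
E
```

```text
t 15.45 p [502.7 181.2 145.8] rpy [179.95 -11.98  14.27] F [10.5  3.  -2.7] M [ 0.67 -2.36 -0.13] w 9.8
cover o [-9.3 -0.6 14. ] tilt 11.98 yaw 0.12 tip [-94.4  -0.8  -4.1] tongue [62.1 -0.5 29.2] F_hs [10.9  0.4 -2.7]
```

Request:
carry_out(targets=[{"wx":0,"wy":-2,"wz":0,"tx":0.8,"ty":0,"tz":2.2,"jaw":1},{"wx":0,"wy":-2,"wz":0,"tx":0.7,"ty":0,"tz":2.2,"jaw":1},{"wx":0,"wy":0,"wz":0,"tx":0,"ty":0,"tz":0,"jaw":1},{"wx":0,"wy":0,"wz":0,"tx":0,"ty":0,"tz":0,"jaw":1},{"wx":0,"wy":0,"wz":0,"tx":0,"ty":0,"tz":0,"jaw":1}])

```text
t: 16.08
tcp_pos: [0.5044, 0.1816, 0.1407]
eef_rot: [3.141, -0.138, 0.249]
contact_force: [11.2, 2.8, -7.5]
grip_width: 0.0107
```

```bash
python3 - <<'E'
from h import *
s=S(); rep(s)
E
```

```text
t 16.075 p [504.4 181.6 140.7] rpy [179.95  -7.9   14.26] F [11.2  2.8 -7.5] M [ 0.69 -2.84 -0.06] w 10.7
cover o [-9.  -0.7  8.6] tilt 7.9 yaw 0.11 tip [-95.1  -0.8  -3.3] tongue [63.3 -0.5 18.7] F_hs [11.6 -0.1 -7.5]
```

Request:
carry_out(targets=[{"wx":0,"wy":-2,"wz":0,"tx":1,"ty":0,"tz":1.8,"jaw":1},{"wx":0,"wy":-2,"wz":0,"tx":0.9,"ty":0,"tz":1.7,"jaw":1},{"wx":0,"wy":0,"wz":0,"tx":0,"ty":0,"tz":0,"jaw":1},{"wx":0,"wy":0,"wz":0,"tx":0,"ty":0,"tz":0,"jaw":1},{"wx":0,"wy":0,"wz":0,"tx":0,"ty":0,"tz":0,"jaw":1}])

```text
t: 16.7
tcp_pos: [0.5064, 0.1822, 0.1369]
eef_rot: [3.141, -0.068, 0.249]
contact_force: [11.3, 3.0, -8.2]
grip_width: 0.0103
```

```bash
python3 - <<'E'
from h import *
s=S(); rep(s)
E
```

```text
t 16.7 p [506.4 182.2 136.9] rpy [179.95  -3.88  14.26] F [11.3  3.  -8.2] M [ 0.69 -2.93 -0.12] w 10.3
cover o [-8.3 -0.7  4.8] tilt 3.88 yaw 0.11 tip [-95.1  -0.8  -1.1] tongue [64.6 -0.5  9.7] F_hs [11.7  0.2 -8.2]
```

Request:
carry_out(targets=[{"wx":0,"wy":-1.2,"wz":0,"tx":0.5,"ty":0,"tz":1.4,"jaw":1},{"wx":0,"wy":-1.2,"wz":0,"tx":0.5,"ty":0,"tz":1.4,"jaw":1},{"wx":0,"wy":0,"wz":0,"tx":0,"ty":0,"tz":0,"jaw":1},{"wx":0,"wy":0,"wz":0,"tx":0,"ty":0,"tz":0,"jaw":1},{"wx":0,"wy":0,"wz":0,"tx":0,"ty":0,"tz":0,"jaw":1}])

```text
t: 17.32
tcp_pos: [0.5075, 0.1824, 0.1342]
eef_rot: [3.141, -0.026, 0.249]
contact_force: [10.5, 2.7, -6.0]
grip_width: 0.0106
```

```bash
python3 - <<'E'
from h import *
s=S(); rep(s); p=imaging.snapshot("wrist"); cv2.imwrite('pics/w7.png',p['color'][:,:,::-1])
E
```

```text
t 17.325 p [507.5 182.4 134.2] rpy [179.95  -1.49  14.25] F [10.5  2.7 -6. ] M [ 0.64 -2.75 -0.06] w 10.6
cover o [-8.  -0.7  2. ] tilt 1.49 yaw 0.1 tip [-95.   -0.9  -0.2] tongue [65.  -0.6  3.9] F_hs [10.8  0.1 -6. ]
```

View pics/w7.png

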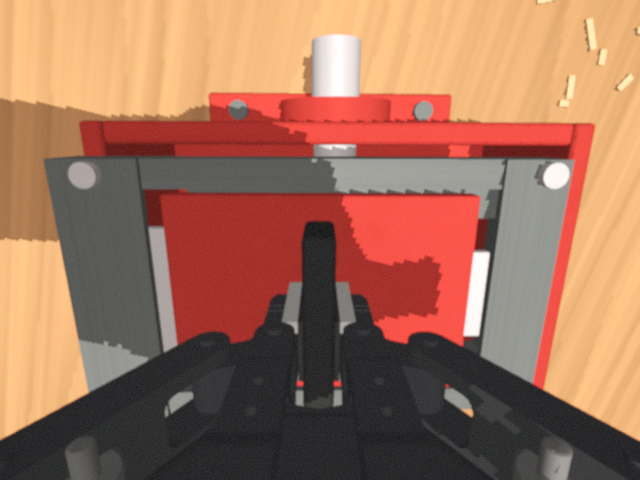

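The lip is under the ledge. The tongue edge (col 488) lies clear inside the keeper edge (col ~495). I'll finish the swing.

Request:
carry_out(targets=[{"wx":0,"wy":-1.5,"wz":0,"tx":0.2,"ty":0,"tz":1.8,"jaw":1},{"wx":0,"wy":0,"wz":0,"tx":0,"ty":0,"tz":0,"jaw":1},{"wx":0,"wy":0,"wz":0,"tx":0,"ty":0,"tz":0,"jaw":1},{"wx":0,"wy":0,"wz":0,"tx":0,"ty":0,"tz":0,"jaw":1}])

```text
t: 17.88
tcp_pos: [0.5081, 0.1825, 0.1327]
eef_rot: [3.141, -0.001, 0.249]
contact_force: [11.4, 2.5, -5.0]
grip_width: 0.0106
```

```bash
python3 - <<'E'
from h import *
s=S(); rep(s)
E
```

```text
t 17.875 p [508.1 182.5 132.7] rpy [ 1.7995e+02 -3.0000e-02  1.4240e+01] F [11.4  2.5 -5. ] M [ 0.72 -2.76 -0.03] w 10.6
cover o [-7.9 -0.7  0.5] tilt 0.03 yaw 0.09 tip [-94.9  -0.8   0.4] tongue [65.1 -0.6  0.5] F_hs [11.7 -0.4 -5. ]
```

Request:
carry_out(targets=[{"wx":0,"wy":0,"wz":0,"tx":0,"ty":0,"tz":0.6,"jaw":1},{"wx":0,"wy":0,"wz":0,"tx":0,"ty":0,"tz":0,"jaw":1},{"wx":0,"wy":0,"wz":0,"tx":0,"ty":0,"tz":0,"jaw":1}])

```text
t: 18.25
tcp_pos: [0.5082, 0.1825, 0.1325]
eef_rot: [3.141, -0.001, 0.249]
contact_force: [10.0, 2.9, -1.7]
grip_width: 0.0106
```

```bash
python3 - <<'E'
from h import *
s=S(); rep(s)
E
```

```text
t 18.25 p [508.2 182.5 132.5] rpy [ 1.7994e+02 -5.0000e-02  1.4240e+01] F [10.   2.9 -1.7] M [ 0.65 -2.45 -0.17] w 10.6
cover o [-7.8 -0.7  0.3] tilt 0.05 yaw 0.09 tip [-94.8  -0.9   0.2] tongue [65.2 -0.6  0.3] F_hs [10.4  0.4 -1.7]
```

Seated: Fz went from −5.0 to −1.7 N while z dropped only 0.2 mm. Now I let go.

Request:
carry_out(targets=[{"wx":0,"wy":0,"wz":0,"tx":0,"ty":0,"tz":0,"jaw":-0.5},{"wx":0,"wy":0,"wz":0,"tx":4,"ty":0,"tz":0,"jaw":-0.5},{"wx":0,"wy":0,"wz":0,"tx":4,"ty":0,"tz":0,"jaw":-0.5},{"wx":0,"wy":0,"wz":0,"tx":0,"ty":0,"tz":0,"jaw":-0.5},{"wx":0,"wy":0,"wz":0,"tx":0,"ty":0,"tz":0,"jaw":-0.5}])

```text
t: 18.88
tcp_pos: [0.5107, 0.1835, 0.1304]
eef_rot: [3.141, 0.01, 0.249]
contact_force: [0.1, 0.1, 0.3]
grip_width: 0.0638
```

```bash
python3 - <<'E'
from h import *
s=S(); p=imaging.snapshot("wrist"); cv2.imwrite('pics/w8.png',p['color'][:,:,::-1])
E
```

```text
t 18.875 p [510.7 183.5 130.4] rpy [179.95   0.56  14.27] F [0.1 0.1 0.3] M [-0.06 -0.04  0.  ] w 63.8
```

View pics/w8.png

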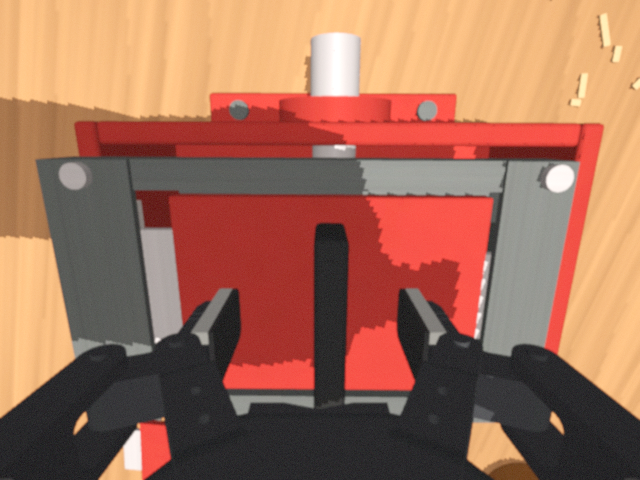

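Request:
carry_out(targets=[{"wx":0,"wy":0,"wz":0,"tx":0,"ty":0,"tz":-30,"jaw":-0.5},{"wx":0,"wy":0,"wz":0,"tx":0,"ty":0,"tz":-40,"jaw":-1},{"wx":0,"wy":0,"wz":0,"tx":0,"ty":0,"tz":-30,"jaw":-1},{"wx":0,"wy":0,"wz":0,"tx":0,"ty":0,"tz":0,"jaw":-1},{"wx":0,"wy":0,"wz":0,"tx":0,"ty":0,"tz":0,"jaw":-1},{"wx":0,"wy":0,"wz":0,"tx":0,"ty":0,"tz":0,"jaw":-1}])

```text
t: 19.68
tcp_pos: [0.5111, 0.1836, 0.2292]
eef_rot: [3.141, 0.011, 0.249]
contact_force: [-0.2, 0.0, 0.2]
grip_width: 0.0852
```

```bash
python3 - <<'E'
from h import *
s=S(); p=imaging.snapshot("wrist"); p=dict(p); p['tcp']=s['tcp_pos'];p['R']=Rt(s); np.save('w9.npy',p,allow_pickle=True)
cv2.imwrite('pics/w9.png',cv2.resize(p['color'][110:330,150:480],None,fx=2.4,fy=2.4,interpolation=cv2.INTER_CUBIC)[:,:,::-1])
p=imaging.snapshot("scene"); cv2.imwrite('pics/s9.png',cv2.resize(p['color'][190:320,380:520],None,fx=4,fy=4,interpolation=cv2.INTER_CUBIC)[:,:,::-1])
E
```

```text
t 19.675 p [511.1 183.6 229.2] rpy [179.95   0.65  14.26] F [-0.2  0.   0.2] M [-0.02 -0.03 -0.  ] w 85.2
```

View pics/w9.png

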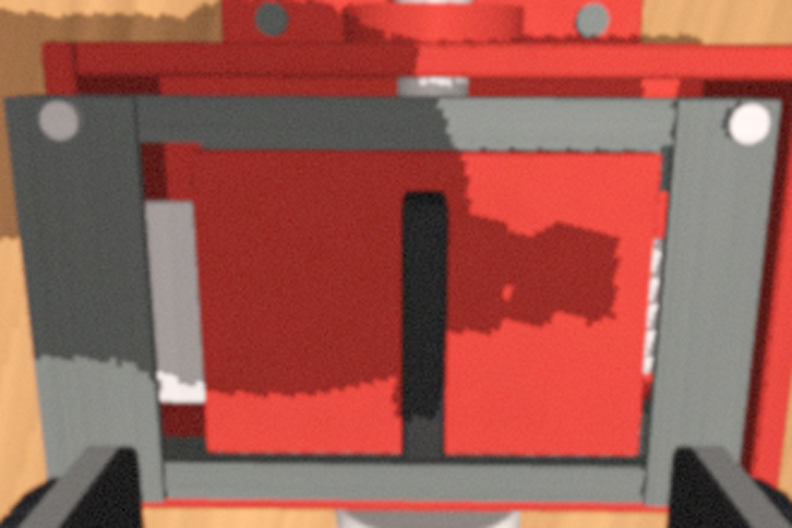

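View pics/s9.png

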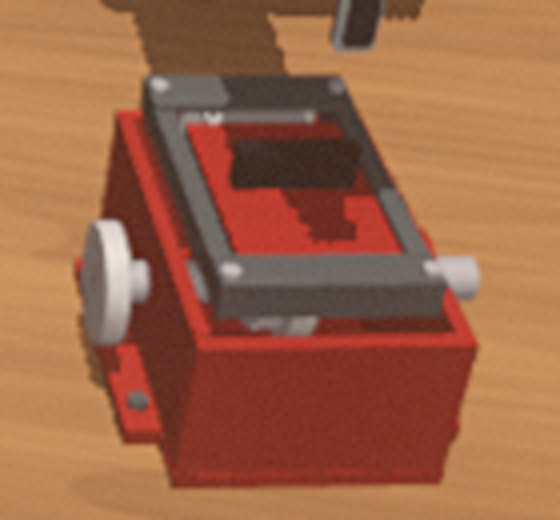

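```bash
python3 - <<'E'
from ba import *
p=L('w9.npy'); c=np.load('ba.npy')[:6]
f=lambda u,v:(np.array([u,v])+.5)/2.4-.5+[150,110]
def inv(uv,z):
    return least_squares(lambda a:pj(p,hs(a[0],a[1],z),c)-uv,[0,0]).x.round(1)
for n,uv,z in [('plateR+',(661,153),8),('plateR-',(640,455),8),('plateL+',(193,151),8),('plateL-',(206,452),8),('keep+',(678,98),10),('keep-',(645,503),10),('ledge+',(135,98),10.5),('ledge-',(163,498),10.5),('lip+',(147,201),4),('tong',(662,240),4),('tong-',(650,375),4)]:
    print(n,inv(f(*uv),z))
E
```

```text
plateR+ [64.  45.1]
plateR- [ 64.8 -45.4]
plateL+ [-65.5  45.2]
plateL- [-67.1 -45.5]
keep+ [66.8 59.9]
keep- [ 66.9 -60.3]
ledge+ [-79.7  59.5]
ledge- [-80.5 -59.7]
lip+ [-80.6  30.6]
tong [67.3 20. ]
tong- [ 67.  -21.1]
```

```bash
python3 - <<'E'
from h import *
s=S(); p=imaging.snapshot("scene"); cv2.imwrite('pics/s10.png',p['color'][:,:,::-1])
a=cv2.imread('pics/scene0.png'); d=np.abs(a.astype(int)-p['color'][:,:,::-1]).sum(2)>90
n,l,st,ce=cv2.connectedComponentsWithStats(d.astype(np.uint8)); print([(x[:4].tolist(),x[4]) for x in st[1:] if x[4]>60])
for lab in ["wax_jar","mallet_head","chuck_wrench"]:
    print(lab,[np.round(r['bbox']) for r in imaging.trace(lab,p)][:1])
E
```

```text
t 19.775 p [511.3 183.7 229.5] rpy [179.95   0.62  14.27] F [0.  0.5 0.2] M [-0.02 -0.02 -0.06] w 85.4
[([446, 0, 22, 9], np.int32(103)), ([411, 0, 126, 88], np.int32(2120)), ([607, 0, 30, 42], np.int32(853)), ([439, 20, 22, 20], np.int32(197)), ([477, 35, 43, 44], np.int32(1424)), ([623, 35, 17, 8], np.int32(64)), ([566, 37, 46, 105], np.int32(843)), ([417, 48, 16, 7], np.int32(68)), ([371, 55, 31, 49], np.int32(887)), ([610, 59, 29, 22], np.int32(385)), ([401, 71, 190, 163], np.int32(7294)), ([594, 83, 43, 68], np.int32(1283)), ([465, 217, 13, 20], np.int32(93)), ([426, 218, 34, 36], np.int32(472)), ([460, 223, 20, 30], np.int32(246)), ([270, 232, 47, 40], np.int32(1288))]
wax_jar [array([349., 318.,  30.,  43.])]
mallet_head [array([301., 314.,  27.,  48.])]
chuck_wrench [array([225., 214.,  62.,  18.])]
```

View pics/s10.png

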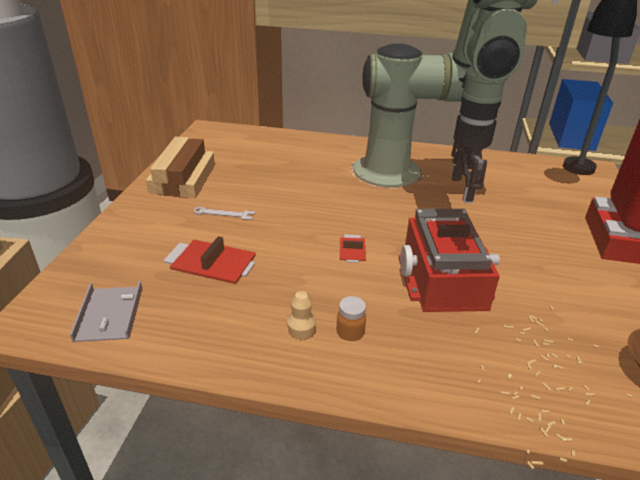

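The scene view shows the cover in the hatch at about (450,235). The jar (350,319), mallet head (301,314), wrench (225,214) and both look-alike covers are unchanged. The arm is clear, so I hand the job in.

```bash
python3 -c "
from rig import manip
print(manip.sign_off())"
```

```text
the job is handed in; nothing more can be done
None
```

The middle-sized cover is back on the headstock hatch, and the job was handed in at about 20 s of the 64 s allowed.

**What I did:** I gripped the cover by its bar and tilted it about 15°. I hooked its lip under the ledge and pushed it in to about 7 mm by feel. Then I swung it flat until it touched the shelves and let go, and the spring slid the tongue under the keeper. The highest force I read on the headstock was about 12 N sideways, with about 8 N down on the tool.

**Last checks:**
- **Position:** the wrist picture puts the cover about 0.3 mm (±0.7 mm) short of its nominal home along x. The gap from plate to keeper is 2.4 mm against 2.0 nominal, and ledge to plate is 13.8 mm against 14.
- **Fit:** the cover is centred between the guides, and the plate lay level on the shelves just before I let go.
- **Surroundings:** the gripper reads no force and stands about 100 mm clear. The jar, mallet head, wrench and both other covers have not moved.

**Disagreements and limits:**
- The top camera placed the headstock about 4 mm from where the wrist camera did. I used the wrist camera, with a correction fitted to its pictures.
- The picture put the frame about 0.6 mm off towards −x, while the spring contact suggested about 1 mm the other way.
- I did not nudge the cover to confirm that the tongue touches its end wall.
- My first two move calls were refused for an incomplete row format, and the arm did not move.

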